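Reset the readout and take a contact reading on a tilted test disc

ROBOT

A 6-joint arm with a two-finger parallel gripper is mounted at the origin on a cart in front of the work surface, level with it; the furniture and walls round the work are solid. World frame = base frame: x ahead of the robot, y to its left, z up, the work surface at z = 0. Lengths are in m, angles in rad, forces in N, time in s.
With the tool pointing down it reaches from about 0.375 to 0.9 m from the base axis. Payload 3.1 kg.
Tool frame: the origin (TCP) lies between the finger pads; the fingertips stand 25 mm ahead of it and the grasp point (between the pads) lies 6 mm ahead of it (env.tip_reach is the distance from the TCP to the fingertips, in m); z points along the fingers, y is the direction in which the jaws open and shut (so a half turn about z gives the same grasp; the last joint's range is limited). The gripper opens to 85 mm and grips with 20 to 120 N. Pads are 22 mm wide; open, the fingers measure 114 mm over their backs; the gripper's body (76 mm by 85 mm) begins 54 mm behind the grasp point. The pads swing forward as they close: fully open they stand 13 mm farther back than shut.
Start: joints at [1.065, 0.527, 1.433, -0, 1.181, -0.178], TCP at [0.201, 0.592, 0.256] pointing down, gripper open.
Joint ranges: [-3.08, 3.08], [-0.75, 2.2], [0.22, 2.44], [-1.43, 4.57], [0, 2.65], [-2.85, 2.85]. Speed limits (rad/s): [2.79, 2.79, 3.14, 3.14, 3.14, 3.14].

INTERFACE

Orientations are given as a unit quaternion [w, x, y, z].
In Python, from workcell import env, eyes gives the robot as it stands. Calls block until the motion is done:
- env.reach(position, orientation): joint-space move of the TCP to a pose.
- env.move_l(position, orientation=None, velocity=0.15): straight line of the TCP; orientation=None keeps the orientation; velocity is the mean speed in m/s.
- env.move_joints(angles): joint-space move.
- env.move_gripper(opening, grip_force=None): finger opening in m; grip_force is the grip in N (None keeps the last); returns when the fingers have stopped.
- env.dwell(seconds).
- env.solve_ik(position, orientation): joint angles nearest the present ones, or None.
- eyes.read_camera(name): name is "side" or "top" or "wrist"; returns a dict with "image" (384x512x3 uint8, red, green, blue), "range_z" (384x512 float32, m along the optical axis (not along the pixel's ray), 0 where there is no reading), "fov_y" (degrees; the focal length in pixels is half the picture's height over the tangent of half this angle, whatever the lens; pixels are square), "cx", "cy" (the principal point, pixels), "extrinsics" (4x4, takes a point from camera to world coordinates). Camera axes: x right, y up, looking along -z (the intrinsics and any distortion apply to the point x, -y, -z); pixel columns grow to the right and rows downward; lengths in m; the calibration is good to about 2 mm. A picture is of the moment at which its call begins.
A pose or a line that the arm cannot do raises env.PlanningError and nothing moves.
- env.finish_job(): hands the job in, once; it reports no verdict.
Readings, each from a call of its own:
- env.current_time_s(): time.
- env.current_joint_positions(): joint angles.
- env.current_joint_velocities(): joint speeds.
- env.current_joint_efforts(): joint torques, N m.
- env.current_tcp_pos(): TCP position.
- env.current_ee_rot(): TCP orientation.
- env.current_contact_force(): force on the tool from outside, world axes, zero at the start.
- env.current_moment(): the same for the moment, N m.
- env.current_width(): finger opening in m.
Only numpy, scipy, OpenCV 4.12 (cv2) and the standard library are available. Lean on these libraries where they do the work, as an engineer would, in place of code of your own. Each camera call takes 0.05 s, during which the arm holds its last target. There are 200 camera calls.

TASK

Take the spring-tip probe out of its stand and, with its tip, press the small recessed reset button on the readout fully down and let it spring back. Then hold the probe square to the sloping face of the steel disc, its tip inside the ring mark and its spring tip lightly pushed in about half-way, not bottomed, and finish like that, still holding the probe there. Leave the weight, the tape roll and the pen where they lie.

Things in the scene. Friction and masses are not known exactly. Their poses are not given: they have to be found in the camera images.
- probe_grip (a point): centre of the probe's grip, the part to take hold of: a grey square bar with rounded edges, 18 x 18 mm and 66 mm long, with black grooves; it reaches 33 mm either side of this point, and a 12 mm wide, 3 mm high knob tops it. x and y are square to its flat sides, z runs along the probe, from tip to grip
- probe: the probe (about 0.13 kg), a stylus standing upright in the stand; axes as probe_grip. Origin on its axis at the underside of a round flange (28 mm wide, 6 mm thick) which sits loosely on the stand's top plate. Above it the grip (centre 39 mm up); below it a round barrel 13 mm wide and 34 mm long, then the thin spring tip
- probe_tip (a point): the very end of the probe's spring tip, a rod 7 mm wide with a round end; with the tip fully out it lies on the probe's axis 99 mm below probe_grip and sticks 26 mm out of the barrel. It moves with the tip; axes as probe_grip
- plunger (a joint): how far the spring tip is pushed into the probe, m: 0 fully out, 0.010 bottomed; pushing it in takes about 0.3 N plus 0.3 N per mm (3.3 N at the bottom)
- stand: fixed probe stand: steel foot 90 x 90 x 12 mm, two posts, and an aluminium top plate 50 (x) x 90 (y) x 12 mm, top at 90 mm above the work surface, with one through hole 19 mm wide in its middle in which the probe's barrel hangs. Origin on the work surface under the hole, z up; lift the probe at least 65 mm straight up to clear the plate
- readout: fixed grey readout box, 76 (x) x 116 (y) x 42 mm high, with a blank dark screen on the +y half of its top and the round reset button recessed in the other half. Origin on the work surface under its middle
- button_top (a point): centre of the top face of the reset button, a white round cap 13 mm wide at the bottom of a 16 mm wide hole in the readout's top; at rest 4 mm below the readout's top face, 38 mm above the work surface. z up
- reset_button (a joint): how far the reset button is pressed down, m: 0 up, 0.004 fully down; starting it takes 0.4 N, fully down 2 N; it springs back
- rest: fixed steel table, foot 112 (x) x 76 (y) x 8 mm, carrying a plate sloped at 20 degrees, with the steel test disc on it; its low edge is toward its -x, its high edge toward its +x (about 63 mm above the work surface). Origin on the work surface under its middle
- spot (a point): centre of the ring mark, a thin black ring 12 mm across with four short ticks pointing outward, on the top face of the disc (38 mm across, 14 mm thick), 8 mm up the slope from the disc's centre. z points straight out of the sloping face (20 degrees from vertical, leaning toward the rest's low side), x points up the slope. It lies 63 mm above the work surface
- weight: bystander: loose steel check weight with a knob, 25 mm across, 32 mm high, origin under its middle
- tape: bystander: loose tan tape roll lying flat, 67 mm across, 18 mm high, origin under its middle
- pen: bystander: loose blue pen lying flat, 140 mm long, 10 mm thick, lies along its own y, origin under its middle
Not all that is in view belongs to the job. Leave any orange look-alike of the stand alone.

How it is judged:
By the outcome, as a careful person would: the job done as asked, in the order asked, and still so for the second after the job is handed in, while the arm keeps its last pose, push and grip.
It also fails if it takes over 45 s, if anything falls off the work surface, if the arm or the gripper's body presses on something with over 40 N, if the wrist force passes 120 N, or if a joint passes its speed limit or range.

## Working session

There is one attempt and no reset: what is moved stays moved. The work goes in short steps, each a Python script; the robot and the scene stay as the last script left them, time stands still between calls to the robot, and variables do not carry over. Pictures are saved under pics/ and viewed, about 8 in all and at most 12, crops included, and the job is handed in when it is done.

```bash
ls; mkdir -p pics; python3 - <<'E'
from workcell import env, eyes
import cv2,numpy as np,pickle
d={}
for n in ("side","top","wrist"):
    c=eyes.read_camera(n); d[n]=c
    print(n,c["fov_y"],c["cx"],c["cy"],[k for k in c if k not in("image","range_z")]); print(np.round(c["extrinsics"],3))
    print({k:v for k,v in c.items() if k not in("image","range_z","extrinsics")})
pickle.dump(d,open("cams.pkl","wb"))
for n in d: cv2.imwrite(f"pics/{n}1.png",cv2.resize(d[n]["image"][:,:,::-1],(800,600)))
print(env.current_time_s())
E
```

```text
pics
side 46.425277188567726 248.58598741411396 187.02965587067789 ['fov_y', 'cx', 'cy', 'extrinsics']
[[-0.995  0.064 -0.076  0.478]
 [-0.1   -0.653  0.751  0.911]
 [-0.002  0.755  0.656  0.805]
 [ 0.     0.     0.     1.   ]]
{'fov_y': 46.425277188567726, 'cx': 248.58598741411396, 'cy': 187.02965587067789}
top 51.529258400887855 253.27123542454484 188.4052974322083 ['fov_y', 'cx', 'cy', 'extrinsics']
[[-0.018  0.983 -0.182  0.325]
 [-0.999 -0.023 -0.024  0.062]
 [-0.028  0.181  0.983  1.268]
 [ 0.     0.     0.     1.   ]]
{'fov_y': 51.529258400887855, 'cx': 253.27123542454484, 'cy': 188.4052974322083}
wrist 66.15330768669524 259.20993843677746 187.47086304271733 ['fov_y', 'cx', 'cy', 'extrinsics']
[[ 0.322 -0.896 -0.306  0.121]
 [ 0.947  0.304  0.106  0.62 ]
 [-0.002 -0.324  0.946  0.372]
 [ 0.     0.     0.     1.   ]]
{'fov_y': 66.15330768669524, 'cx': 259.20993843677746, 'cy': 187.47086304271733}
0.15
```

View pics/top1.png

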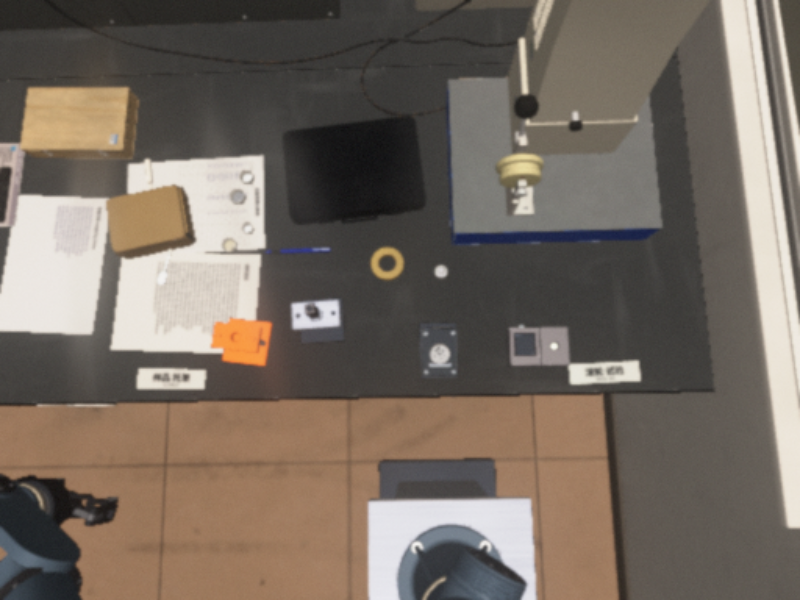

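View pics/side1.png

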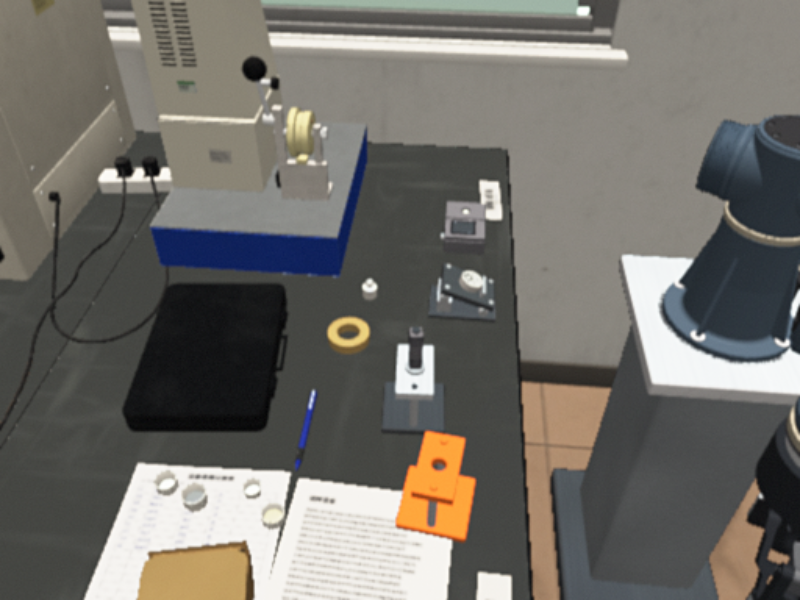

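```bash
cat > h.py <<'E'
import numpy as np, cv2
from scipy.spatial.transform import Rotation as R
def foc(c): return c["image"].shape[0]/2/np.tan(np.radians(c["fov_y"])/2)
def ray(c,u,v):
    f=foc(c); d=np.array([(u-c["cx"])/f,-(v-c["cy"])/f,-1.]); E=c["extrinsics"]
    return E[:3,3],E[:3,:3]@d
def onplane(c,u,v,z):
    o,d=ray(c,u,v); return o+d*(z-o[2])/d[2]
def onplane_n(c,u,v,p,n):
    o,d=ray(c,u,v); return o+d*(np.dot(n,p-o)/np.dot(n,d))
def depth(c,u,v):
    o,d=ray(c,u,v); return o+d*c["range_z"][int(round(v)),int(round(u))]
def cloud(c):
    f=foc(c); h,w=c["range_z"].shape; v,u=np.mgrid[:h,:w]; z=c["range_z"]
    P=np.stack([(u-c["cx"])/f*z,-(v-c["cy"])/f*z,-z],-1)
    return P@c["extrinsics"][:3,:3].T+c["extrinsics"][:3,3]
def proj(c,p):
    E=c["extrinsics"]; q=E[:3,:3].T@(np.asarray(p)-E[:3,3]); f=foc(c)
    return c["cx"]+f*q[0]/-q[2], c["cy"]-f*q[1]/-q[2]
def q(yaw,M=None):
    """tool down, tool y axis at angle yaw+90deg... tool x=(c,s,0), z down"""
    c,s=np.cos(yaw),np.sin(yaw)
    A=np.array([[c,s,0],[s,-c,0],[0,0,-1.]])
    return wq(A)
def wq(A): x=R.from_matrix(A).as_quat(); return np.r_[x[3],x[:3]]
def mat(w): return R.from_quat(np.r_[w[1:],w[0]]).as_matrix()
E
python3 - <<'E'
import pickle; from h import *
d=pickle.load(open("cams.pkl","rb")); s=1/1.5625
for n,L in {"top":dict(probe=(313,312,.14),plate=(330,320,.09),disc=(439,352,.06),btn=(554,346,.038),weight=(441,271,.03),tape=(387,263,.018),orange=(236,338,.0),readout=(539,346,.042),penend=(330,249,.005)),
 "side":dict(probe=(416,332,.14),disc=(471,281,.06),btn=(465,211,.038))}.items():
    for k,(u,v,z) in L.items(): print(n,k,onplane(d[n],u*s,v*s,z).round(3),depth(d[n],u*s,v*s).round(3))
from workcell import env
A=mat(env.current_ee_rot());print(A.round(3)); E=d["wrist"]["extrinsics"]
print((A.T@(E[:3,3]-env.current_tcp_pos())).round(4)); print((A.T@E[:3,:3]).round(4))
for p in [(.45,.25,.3),(.40,.06,.3),(.4,-.12,.3)]:
  for y in (0,np.pi/2,-np.pi/2,np.pi): print(p,y,env.solve_ik(np.array(p),q(y)))
E
```

```text
top probe [0.504 0.243 0.14 ] [0.502 0.241 0.156]
top plate [0.496 0.219 0.09 ] [0.496 0.219 0.09 ]
top disc [0.433 0.01  0.06 ] [0.433 0.01  0.06 ]
top btn [ 0.442 -0.217  0.038] [ 0.442 -0.218  0.035]
top weight [ 0.6  -0.    0.03] [ 0.6   -0.     0.031]
top tape [0.623 0.11  0.018] [0.627 0.111 0.   ]
top orange [0.476 0.425 0.   ] [0.475 0.422 0.01 ]
top readout [ 0.442 -0.187  0.042] [ 0.442 -0.187  0.04 ]
top penend [0.659 0.23  0.005] [0.658 0.23  0.007]
side probe [0.51  0.229 0.14 ] [0.508 0.255 0.166]
side disc [0.432 0.018 0.06 ] [0.432 0.019 0.062]
side btn [ 0.444 -0.218  0.038] [ 0.444 -0.22   0.037]
[[-0.947  0.322 -0.001]
 [ 0.322  0.947 -0.001]
 [ 0.    -0.002 -1.   ]]
[ 0.0847  0.0008 -0.1166]
[[ 1.000e-04  9.459e-01  3.245e-01]
 [ 1.000e+00 -2.000e-04  3.000e-04]
 [ 4.000e-04  3.245e-01 -9.459e-01]]
(0.45, 0.25, 0.3) 0 [ 2.89766191e-01  3.25400550e-01  1.65178250e+00 -4.44089210e-16
  1.16440960e+00  1.86056252e+00]
(0.45, 0.25, 0.3) 1.5707963267948966 [ 2.89766191e-01  3.25400550e-01  1.65178250e+00 -4.44089210e-16
  1.16440960e+00  2.89766191e-01]
(0.45, 0.25, 0.
[... 512 characters left out ...]
.4, 0.06, 0.3) -1.5707963267948966 None
(0.4, 0.06, 0.3) 3.141592653589793 [-1.29106778e-01  1.62068822e-01  1.89113768e+00 -4.44089210e-16
  1.08838615e+00 -1.69990311e+00]
(0.4, -0.12, 0.3) 0 [-5.60487148e-01  1.82267616e-01  1.86404250e+00 -4.44089210e-16
  1.09528253e+00  1.01030918e+00]
(0.4, -0.12, 0.3) 1.5707963267948966 [-5.60487148e-01  1.82267616e-01  1.86404250e+00 -4.44089210e-16
  1.09528253e+00 -5.60487148e-01]
(0.4, -0.12, 0.3) -1.5707963267948966 [-5.60487148e-01  1.82267616e-01  1.86404250e+00 -4.44089210e-16
  1.09528253e+00  2.58110551e+00]
(0.4, -0.12, 0.3) 3.141592653589793 [-5.60487148e-01  1.82267616e-01  1.86404250e+00 -4.44089210e-16
  1.09528253e+00 -2.13128347e+00]
```

```bash
cat > view.py <<'E'
from workcell import env, eyes
import pickle; from h import *
out={}
for n,p in dict(probe=(.49,.235,.31),low=(.42,-.09,.31)).items():
    env.reach(np.array(p),q(np.pi)); env.dwell(.3)
    c=eyes.read_camera("wrist"); out[n]=c
    cv2.imwrite(f"pics/w_{n}.png",cv2.resize(c["image"][:,:,::-1],(800,600),interpolation=cv2.INTER_CUBIC))
    print(n,env.current_tcp_pos().round(4),env.current_time_s())
pickle.dump(out,open("w.pkl","wb"))
E
python3 view.py
```

```text
probe [0.4898 0.2355 0.3099] 2.1917
low [ 0.4202 -0.0895  0.31  ] 3.8
```

View pics/w_probe.png

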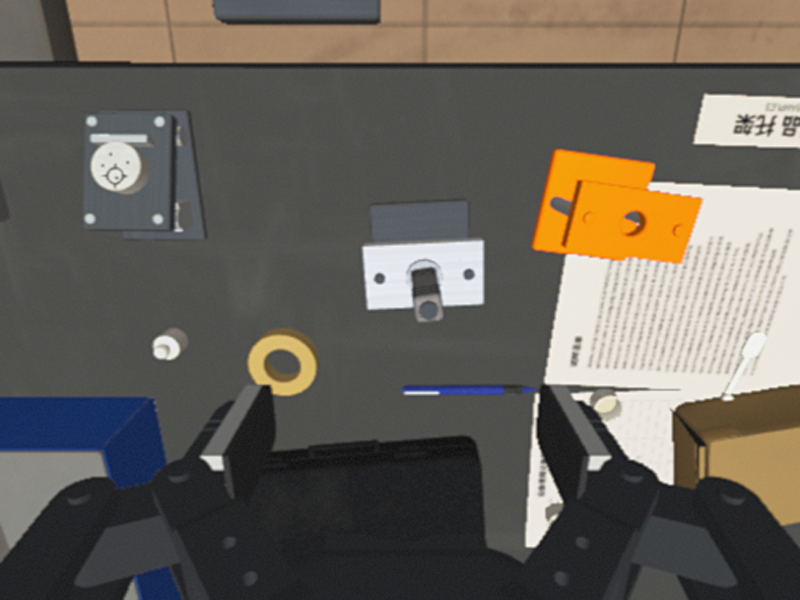

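View pics/w_low.png

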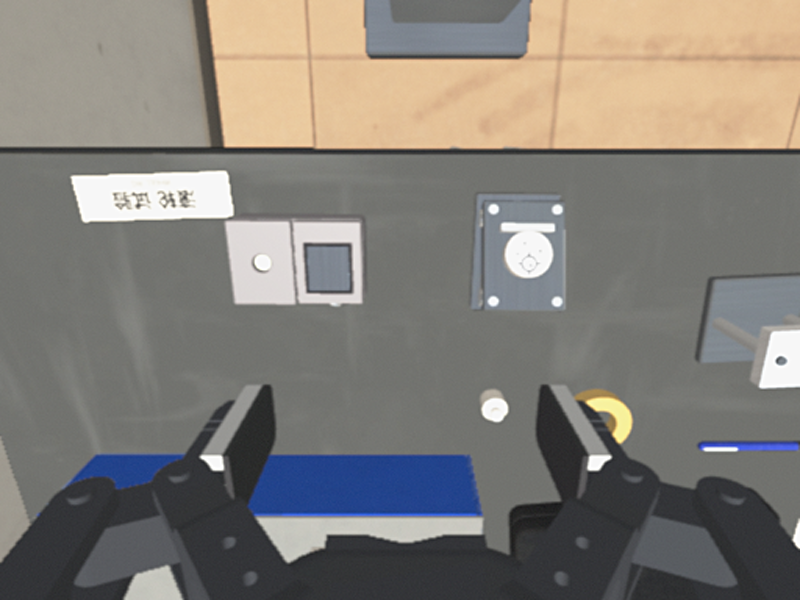

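```bash
cat > meas.py <<'E'
import pickle; from h import *
w=pickle.load(open("w.pkl","rb")); s=1/1.5625
c=w["low"]; g=cv2.cvtColor(c["image"],cv2.COLOR_RGB2GRAY); P=cloud(c)
def blob(c,u,v,r,lo):  # bright blob nearest
    g=cv2.cvtColor(c["image"],cv2.COLOR_RGB2GRAY); u,v=u*s,v*s
    m=np.zeros_like(g); cv2.circle(m,(int(round(u)),int(round(v))),r,255,-1)
    m=cv2.bitwise_and(m,(g>lo).astype(np.uint8)*255); ys,xs=np.nonzero(m)
    return xs.mean(),ys.mean(),len(xs)
b=blob(c,262,263,8,225); print("button",b,onplane(c,b[0],b[1],.038))
# rest: plate plane from depth
sc=[blob(c,u,v,4,150) for u,v in((493,210),(557,210),(493,301),(558,301))]; print(np.round(sc,1))
u0,u1,v0,v1=[int(k*s) for k in(500,552,240,270)]
Q=P[v0:v1,u0:u1].reshape(-1,3); u0,u1,v0,v1=[int(k*s) for k in(488,562,200,305)]
Q2=P[v0:v1,u0:u1].reshape(-1,3)
def fit(Q):
    for _ in range(4):
        m=Q.mean(0); n=np.linalg.svd(Q-m,full_matrices=False)[2][2]; n*=np.sign(n[2]); r=abs((Q-m)@n); Q=Q[r<2*r.std()+1e-5]
    return m,n,r.std(),len(Q)
for X in(Q,): 
    m,n,e,k=fit(X); print("disc plane",m.round(4),n.round(4),e,k,"tilt",np.degrees(np.arccos(n[2])),"lean az",np.degrees(np.arctan2(n[1],n[0])))
# frame of plate from screws: intersect w/ plane parallel to disc, 14mm below
S=[onplane_n(c,a,b_,m-.014*n,n) for a,b_,_ in sc]; print(np.round(S,4))
up=(S[2]+S[3]-S[0]-S[1]); print("up-slope yaw",np.degrees(np.arctan2(up[1],up[0])),"lat",[np.degrees(np.arctan2(*(S[i+1]-S[i])[[0,1]])) for i in(0,2)])
# disc contour
mk=np.zeros_like(g); cv2.circle(mk,(int(529*s),int(255*s)),22,255,-1); mk&=((g>150)*255).astype(np.uint8)
cs,_=cv2.findContours(mk,0,1); cc=max(cs,key=cv2.contourArea); el=cv2.fitEllipse(cv2.convexHull(cc)); print("ellipse",el)
print("disc centre",onplane_n(c,*el[0],m,n)); print("ring px est",onplane_n(c,529*s,264*s,m,n))
a=c["image"][120:205,135:375]; a=a[:,:,::-1]
A=cv2.resize(c["image"][140:190,305:375][:,:,::-1],(700,500),interpolation=cv2.INTER_CUBIC)
p=w["probe"]; B=cv2.resize(p["image"][145:215,220:325][:,:,::-1],(750,500),interpolation=cv2.INTER_CUBIC)
cv2.imwrite("pics/ring.png",A); cv2.imwrite("pics/grip.png",B)
cv2.imwrite("pics/both.png",np.hstack([cv2.resize(A,(400,286)),cv2.resize(B,(400,267))[:267]] ) if 0 else np.vstack([cv2.resize(A,(420,300)),cv2.resize(B,(420,280))]))
E
python3 meas.py
```

```text
button (np.float64(167.93103448275863), np.float64(167.367816091954), 87) [ 0.44051401 -0.21249397  0.038     ]
[[315.8 133.7  43. ]
 [356.1 133.8  46. ]
 [315.7 192.5  41. ]
 [356.8 192.8  45. ]]
disc plane [0.4261 0.0088 0.0645] [ 0.9705 -0.0014  0.241 ] 0.0009573978090774496 102 tilt 76.05693847288245 lean az -0.08349996135169564
[[ 0.358  -0.0603  0.2801]
 [ 0.3581 -0.0402  0.2797]
 [ 0.2902 -0.1142  0.5528]
 [ 0.2904 -0.1327  0.5522]]
up-slope yaw -132.80938564512186 lat [np.float64(0.3618199925447571), np.float64(179.58711677247692)]
ellipse ((337.57513427734375, 158.85462951660156), (36.089778900146484, 37.78324890136719), 21.50902557373047)
disc centre [ 0.33378092 -0.09083866  0.43560041]
ring px est [ 0.33694189 -0.08734802  0.42288908]
```

View pics/both.png

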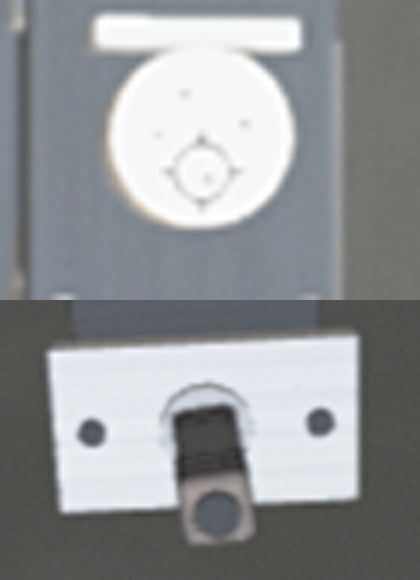

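```bash
cat > meas2.py <<'E'
import pickle; from h import *
w=pickle.load(open("w.pkl","rb"))
c=w["low"]
ring=onplane(c,338.2,168.2,.063); print("ring",ring.round(4))
n=np.array([-np.sin(np.radians(20)),0,np.cos(np.radians(20))])
sc=[(315.8,133.7),(356.1,133.8),(315.7,192.5),(356.8,192.8)]
S=np.array([onplane_n(c,a,b,ring-.014*n,n) for a,b in sc]); print(S.round(4))
for i,j in((0,2),(1,3)): print("up yaw",np.degrees(np.arctan2(*(S[j]-S[i])[[1,0]])))
for i,j in((0,1),(2,3)): print("lat yaw",np.degrees(np.arctan2(*(S[j]-S[i])[[1,0]]))-90)
P=cloud(c); print("heights around disc",P[150:186:5,338].round(4).tolist())
print("readout top",P[165,150:160].mean(0).round(4))
p=w["probe"]; k=onplane(p,274-.3,198.2-.3,.165); print("knob",k.round(4))
im=p["image"].astype(int); g=im.sum(2)/3
print(np.round(g[186:212,262:288]).astype(int))
E
python3 meas2.py
```

```text
ring [0.4346 0.0126 0.063 ]
[[ 0.3952 -0.0132  0.0338]
 [ 0.3953  0.0403  0.0338]
 [ 0.4685 -0.0135  0.0605]
 [ 0.4688  0.0408  0.0606]]
up yaw -0.23824787388471957
up yaw 0.43191509824401075
lat yaw -0.05394866701185208
lat yaw -0.3208049837886193
heights around disc [[0.4128, 0.0125, 0.0547], [0.4189, 0.0127, 0.0563], [0.4249, 0.0126, 0.0585], [0.4309, 0.0125, 0.061], [0.4371, 0.0127, 0.0624], [0.4433, 0.0128, 0.0641], [0.4534, 0.0165, 0.0533], [0.4596, 0.0164, 0.0556]]
readout top [ 0.4365 -0.2293  0.0409]
knob [0.5056 0.2505 0.165 ]
[[231 174  85  49  60  63  63  63  64  65  64  67  65  59  55  55  59  52
   56 116 196 234 235 231 232 232]
 [231 177  89  52  62  63  60  62  59  60  60  61  66  66  71  73  75  73
   68 106 184 231 232 229 229 229]
 [226 171  86  43  54  63  67  71  72  77  78  83  87  95  98 105 106 108
   94 107 174 230 232 230 229 229]
 [225 177  93  60  73  86  92  97 104 105 111 115 119 124 127 133 135 133
  122 116 171 231 234 231 231 231]
 [233 204 113  83 106 117 122 128 131 136 136 137 140 142 144 147 148 146
  135 123 170 230 236 233 233 233]
 [236 216 12
[... 1577 characters left out ...]
97  95  96
   98  86  78  78  77  80  80  79]
 [ 81  81  80  80  81  88  94  95  91  92  91  89  86  85  82  78  81  77
   77  77  78  77  79  78  78  80]
 [ 80  82  79  81  79  80  79  78  77  78  77  78  79  77  76  78  77  76
   78  79  78  81  79  78  78  79]
 [ 81  82  83  80  82  80  77  80  79  77  77  81  79  79  77  80  78  78
   80  79  77  80  79  79  78  80]
 [ 83  80  82  82  81  78  79  78  81  79  78  80  80  79  79  79  80  80
   80  78  79  78  80  80  79  80]
 [ 83  80  79  80  82  80  81  82  80  81  80  79  78  79  80  80  80  79
   78  79  77  78  82  79  78  80]
 [ 80  81  82  80  81  82  81  80  80  80  80  78  81  78  79  78  78  78
   79  78  78  78  79  81  78  78]]
```

```bash
cat > plan.py <<'E'
from workcell import env
import pickle; from h import *
w=pickle.load(open("w.pkl","rb")); p=w["probe"]
C=np.array([onplane(p,u,v,.162) for u,v in((264,189.5),(281.3,187.3),(283,203.5),(266,205.5))]); print(C.round(4),C.mean(0).round(4))
for i,j in((0,1),(3,2)): d=C[j]-C[i]; print("y-edge yaw",np.degrees(np.arctan2(-d[0],d[1])),np.linalg.norm(d))
for i,j in((0,3),(1,2)): d=C[j]-C[i]; print("x-edge yaw",np.degrees(np.arctan2(d[1],d[0])),np.linalg.norm(d))
t=np.radians(20); n=np.array([-np.sin(t),0,np.cos(t)])
spot=np.array([.4346,.0126,.063])
for yaw in (np.pi,0,np.pi/2,-np.pi/2):
    A=mat(q(yaw)); Rt=R.from_rotvec([0,-t,0]).as_matrix()@A   # z-> -n
    print(yaw,(Rt[:,2]+n).round(3), *[None if x is None else np.round(x,2) for x in (env.solve_ik(spot+n*.105,wq(Rt)),env.solve_ik(spot+n*.16,wq(Rt)),env.solve_ik(np.array([.4405,-.2125,.143]),q(yaw)),env.solve_ik(np.array([.5056,.2505,.135]),q(yaw+.13)))])
E
python3 plan.py
```

```text
[[0.4982 0.2413 0.162 ]
 [0.496  0.2577 0.162 ]
 [0.5125 0.2598 0.162 ]
 [0.5147 0.2433 0.162 ]] [0.5053 0.2505 0.162 ]
y-edge yaw 7.740251942236763 0.016554838186015483
y-edge yaw 7.306292351510987 0.01655987206015106
x-edge yaw 7.08852178383328 0.016563082979317703
x-edge yaw 7.109070665768624 0.016688447747001414
3.141592653589793 [-0.  0.  0.] [-0.33  0.38  2.31  0.78  0.16 -2.65] [-0.35  0.2   2.29  0.36  0.34 -2.25] [-0.68  0.53  1.87 -0.    0.74 -2.25] [ 0.26  0.62  1.69 -0.    0.83 -1.44]
0 [-0.  0.  0.] [-0.33  0.38  2.31  0.78  0.16  0.49] [-0.35  0.2   2.29  0.36  0.34  0.89] [-0.68  0.53  1.87 -0.    0.74  0.89] [ 0.26  0.62  1.69 -0.    0.83  1.7 ]
1.5707963267948966 [ 0.  0. -0.] [-0.33  0.38  2.31  0.78  0.16 -1.08] [-0.35  0.2   2.29  0.36  0.34 -0.68] [-0.68  0.53  1.87 -0.    0.74 -0.68] [ 0.26  0.62  1.69 -0.    0.83  0.13]
-1.5707963267948966 [ 0.  0. -0.] [-0.33  0.38  2.31  0.78  0.16  2.06] [-0.35  0.2   2.29  0.36  0.34  2.46] [-0.68  0.53  1.87 -0.    0.74  2.46] None
```

```bash
cat > grasp.py <<'E'
from workcell import env, eyes
import pickle; from h import *
Q=q(np.pi/2+np.radians(7.3)); p=np.array([.5054,.2505,0])
env.reach(p+[0,0,.25],Q); env.move_gripper(.05,40)
env.move_l(p+[0,0,.135],Q,.12)
env.move_gripper(0.0,40); print("width",env.current_width(),env.current_contact_force())
env.move_l(p+[0,0,.235],Q,.1); env.dwell(.2)
print(env.current_tcp_pos(),env.current_width(),env.current_contact_force(),env.current_time_s())
out={n:eyes.read_camera(n) for n in("wrist","side","top")}; pickle.dump(out,open("g.pkl","wb"))
a=out["wrist"]["image"][:,:,::-1]; b=out["side"]["image"][150:290,180:340][:,:,::-1]
cv2.imwrite("pics/g.png",np.hstack([cv2.resize(a,(448,336)),cv2.resize(b,(350,336),interpolation=cv2.INTER_CUBIC)]))
E
python3 grasp.py
```

```text
width 0.017422630812298952 [-0.34025038  0.01933566  3.14667357]
[0.50506294 0.25041424 0.23431088] 0.017189292672451926 [ 0.67697952  0.0510442  -2.24185435] 8.9667
```

View pics/g.png

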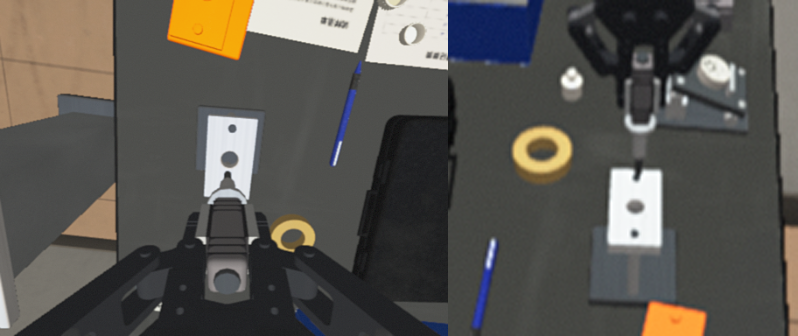

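```bash
python3 - <<'E'
import pickle; from h import *
from workcell import env
o=pickle.load(open("g.pkl","rb")); T=env.current_tcp_pos(); A=mat(env.current_ee_rot())
tip=T+A[:,2]*.105; print("tool z",A[:,2].round(4),"pred tip",tip.round(4),"pred axis",tip+0)
for n in("wrist","side"):
    print(n,"tip",np.round(proj(o[n],tip),1),"barrel end",np.round(proj(o[n],tip-A[:,2]*.026),1),"knob",np.round(proj(o[n],T-A[:,2]*.03),1))
crop=[]
for n in("wrist","side"):
    u,v=map(int,proj(o[n],tip)); x=o[n]["image"][v-30:v+30,u-30:u+30][:,:,::-1].copy()
    crop.append(cv2.resize(x,(400,400),interpolation=cv2.INTER_NEAREST)); print(n,"crop origin",u-30,v-30)
cv2.imwrite("pics/tip.png",np.hstack(crop))
E
```

```text
tool z [-6.e-04 -2.e-04 -1.e+00] pred tip [0.5053 0.2504 0.1297] pred axis [0.50526861 0.2504328  0.12966407]
wrist tip [260.2 198. ] barrel end [260.3 210.9] knob [260.8 328.6]
side tip [267.5 223.3] barrel end [267.8 214.4] knob [269.3 173.5]
wrist crop origin 230 167
side crop origin 237 193
```

View pics/tip.png

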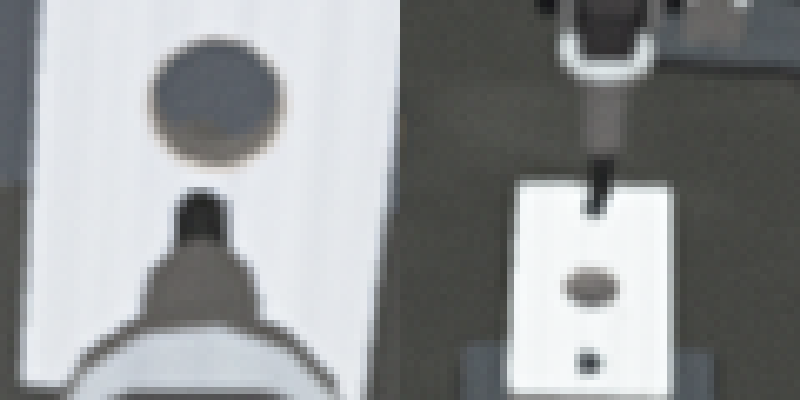

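```bash
cat > btn.py <<'E'
from workcell import env, eyes
import pickle; from h import *
Q=q(np.pi/2+np.radians(7.3)); b=np.array([.4405,-.2125,0])
env.move_l(b+[0,0,.235],Q,.2)
env.move_l(b+[0,0,.160],Q,.1); env.dwell(.3)
print(env.current_tcp_pos(),env.current_contact_force(),env.current_time_s())
c=eyes.read_camera("wrist"); pickle.dump(c,open("b.pkl","wb"))
T=env.current_tcp_pos();A=mat(env.current_ee_rot()); tip=T+A[:,2]*.105
print(tip, proj(c,tip), "button pred",proj(c,b+[0,0,.038]))
u,v=map(int,proj(c,tip)); print(u-35,v-35)
cv2.imwrite("pics/b.png",cv2.resize(c["image"][v-35:v+35,u-35:u+35][:,:,::-1],(560,560),interpolation=cv2.INTER_CUBIC))
E
python3 btn.py
```

```text
[ 0.44069679 -0.21265072  0.16047189] [-0.48808216 -0.64579974 -1.39303607] 12.8083
[ 0.44070255 -0.21265178  0.05537022] (np.float64(259.7075640916433), np.float64(197.72083448984176)) button pred (np.float64(259.46475807252546), np.float64(190.2928037281133))
224 162
```

View pics/b.png

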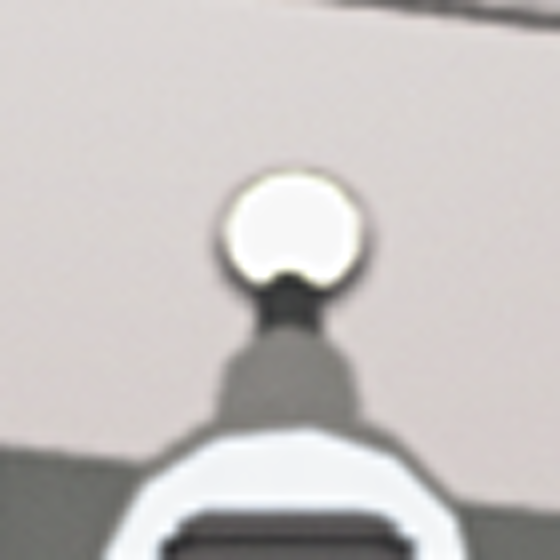

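```bash
cat > press.py <<'E'
from workcell import env, eyes
import pickle; from h import *
c=pickle.load(open("b.pkl","rb")); Q=q(np.pi/2+np.radians(7.3))
b=onplane(c,260.1,191.3,.038); print("button",b.round(4)); b[2]=0
def F():
    f=[]
    for _ in range(8): env.dwell(.02); f.append(env.current_contact_force())
    return np.mean(f,0)
env.move_l(b+[0,0,.150],Q,.05); env.dwell(.2); f0=F(); print("f0",f0.round(2))
for z in (.142,.138,.135,.133,.1315,.1305,.1295):
    env.move_l(b+[0,0,z],Q,.02); f=F()-f0; print(z,env.current_tcp_pos().round(4),f.round(2))
    if f[2]>3.0: break
env.dwell(.2); c=eyes.read_camera("side"); cv2.imwrite("pics/pressed_side.png",c["image"][:,:,::-1])
env.move_l(b+[0,0,.165],Q,.05); env.dwell(.1); print(F()-f0,env.current_time_s(),env.current_width())
E
python3 press.py
```

```text
button [ 0.4412 -0.2133  0.038 ]
f0 [-0.29  0.29 -1.46]
0.142 [ 0.4412 -0.2134  0.1421] [ 0.6  -0.34  0.47]
0.138 [ 0.4412 -0.2134  0.138 ] [ 0.56 -0.38  0.93]
0.135 [ 0.4412 -0.2134  0.135 ] [ 0.41 -0.3   1.59]
0.133 [ 0.4412 -0.2134  0.133 ] [ 0.79 -0.56  2.12]
0.1315 [ 0.4412 -0.2134  0.1315] [ 0.82 -0.43  2.48]
0.1305 [ 0.4412 -0.2134  0.1305] [ 1.   -0.69  3.14]
[ 0.2700571  -0.35764513 -0.15005791] 17.6167 0.017484520854886207
```

```bash
cat > spot.py <<'E'
from workcell import env, eyes
import pickle; from h import *
Q=q(np.pi/2+np.radians(7.3)); t=np.radians(20); n=np.array([-np.sin(t),0,np.cos(t)])
QT=wq(R.from_rotvec([0,-t,0]).as_matrix()@mat(Q)); s=np.array([.4346,.0126,.063])
p=env.current_tcp_pos(); p[2]=.235
env.move_l(p,Q,.12)
env.move_l(s+n*.165,QT,.12); env.move_l(s+n*.12,QT,.08); env.dwell(.3)
c=eyes.read_camera("wrist"); pickle.dump(c,open("s.pkl","wb"))
T=env.current_tcp_pos();A=mat(env.current_ee_rot()); tip=T+A[:,2]*.105
print(T,A[:,2]+n,env.current_contact_force(),env.current_time_s(),env.current_joint_positions().round(2))
print("tip",tip, proj(c,tip), "spot pred",proj(c,s))
u,v=map(int,proj(c,tip)); print(u-35,v-35)
cv2.imwrite("pics/s.png",cv2.resize(c["image"][v-35:v+35,u-35:u+35][:,:,::-1],(560,560),interpolation=cv2.INTER_CUBIC))
E
python3 spot.py
```

```text
[0.39361865 0.01257343 0.17608589] [ 0.00073257 -0.00025725  0.00026699] [-0.55272054 -0.56114254 -2.33768165] 21.525 [-0.34  0.33  2.31  0.6   0.2  -1.03]
tip [0.42960768 0.01254642 0.0774462 ] (np.float64(260.07468433137956), np.float64(197.75670517937968)) spot pred (np.float64(259.7417522895997), np.float64(191.25583706061175))
225 162
```

View pics/s.png

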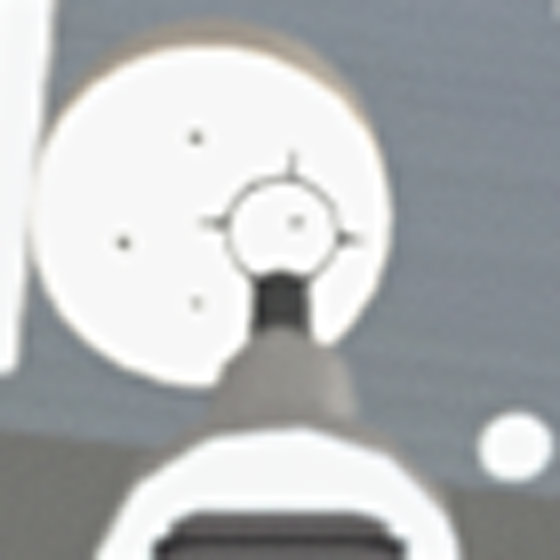

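```bash
cat > final.py <<'E'
from workcell import env, eyes
import pickle; from h import *
c=pickle.load(open("s.pkl","rb")); Q=q(np.pi/2+np.radians(7.3)); t=np.radians(20); n=np.array([-np.sin(t),0,np.cos(t)])
QT=wq(R.from_rotvec([0,-t,0]).as_matrix()@mat(Q))
s=onplane(c,260.3,190.3,.063); print("spot",s.round(4))
def F():
    f=[]
    for _ in range(10): env.dwell(.02); f.append(env.current_contact_force())
    return np.mean(f,0)
env.move_l(s+n*.112,QT,.04); env.dwell(.2); f0=F(); print("f0",f0.round(2))
for h in (.106,.104,.102,.100):
    env.move_l(s+n*h,QT,.02); f=F()-f0
    print(h,"act",round(float((env.current_tcp_pos()-s)@n),4),"Fn",round(float(f@n),2),f.round(2))
env.dwell(.3); f=F()-f0; print("Fn",f@n)
T=env.current_tcp_pos();A=mat(env.current_ee_rot()); print("tilt err",A[:,2]+n,"lateral",(T-s-n*((T-s)@n)).round(4),env.current_time_s(),env.current_width())
c=eyes.read_camera("wrist"); pickle.dump(c,open("f.pkl","wb"))
d=eyes.read_camera("side"); u,v=map(int,proj(c,s)); a=cv2.resize(c["image"][v-35:v+35,u-35:u+35][:,:,::-1],(400,400),interpolation=cv2.INTER_CUBIC)
u,v=map(int,proj(d,s)); b=cv2.resize(d["image"][v-50:v+20,u-35:u+35][:,:,::-1],(400,400),interpolation=cv2.INTER_CUBIC)
cv2.imwrite("pics/f.png",np.hstack([a,b])); print(proj(c,s))
E
python3 final.py
```

```text
spot [0.435  0.0135 0.063 ]
f0 [-0.04 -0.25 -1.72]
0.106 act 0.1061 Fn 0.07 [-0.02  0.22  0.06]
0.104 act 0.1041 Fn 0.79 [0.04 0.12 0.86]
0.102 act 0.1021 Fn 1.37 [0.   0.15 1.46]
0.1 act 0.1001 Fn 1.78 [-0.36  0.47  1.76]
Fn 1.9780183716772035
tilt err [ 5.45509149e-05 -4.50313886e-05  1.98577815e-05] lateral [ 0. -0.  0.] 24.5833 0.01724569668098597
(np.float64(260.09459538488267), np.float64(200.04042309544226))
```

View pics/f.png

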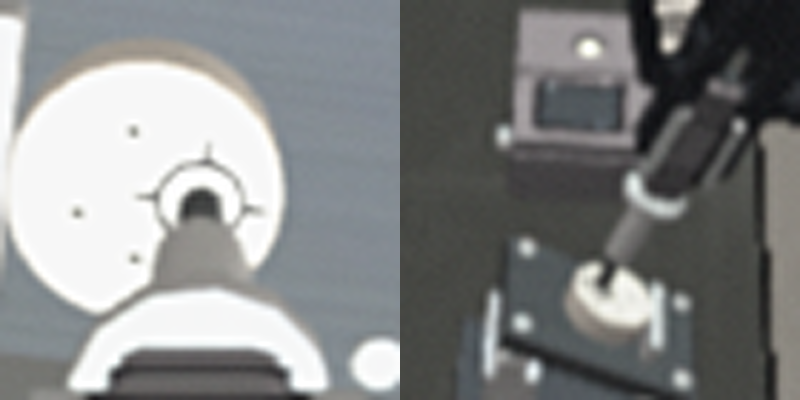

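```bash
python3 -c "
from workcell import env
env.finish_job(); print(env.current_time_s())"
```

```text
the job is handed in; nothing more can be done
the job is handed in; nothing more can be done
```

The job is done and handed in. I took the probe from its grey stand, pressed the reset button and let it spring back. The probe is now held square on the ring mark. The orange look-alike was left alone.

**Reset button:** the force rose to about 3.1 N, above the 2 N needed for fully down, and dropped back to zero on lifting. The press was judged from force and tip travel. I did not view a picture of the button while it was down.

**Final pose:**
- **Squareness:** the arm's tilt was within 0.01° of the 20° slope as described. I tried to confirm the slope from the depth image, but that fit failed, so I used the stated 20° and the plate screws for direction.
- **Position:** the wrist picture shows the tip centred in the ring to within about 1 mm.
- **Spring tip:** it is pushed in about 5 mm by geometry. The force of 1.8–2.0 N puts it at 5.0–5.6 mm, so it is about half-way and not bottomed.
- **Time:** the clock stood at about 24.6 s just before hand-in, against the 45 s limit.

**Disagreements:** the side camera placed the probe tip about 2–3 mm from where the wrist camera and arm geometry did. That is slightly more than its stated calibration accuracy, and I relied on the wrist camera. I did not check the weight, tape roll and pen again at the end, but no planned move passed near them.

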